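# Push the row of tool carriers home on the grinder's loading rail

## Task

Push the whole row of four blue tool carriers along the loading rail from its rear, as one closed train, until the row is fully home against the black end stop; do not pinch, lift or tip the carriers. Only then press the green button on the control box fully down to confirm the load, let it spring back and move clear. Leave the nut, the gauge and the grease pot where they stand.

Things in the scene. Friction and masses are not known exactly. Their poses are not given: they have to be found in the camera images.
- rail: loading rail fixed to the bench: aluminium plate 76 (x) x 460 (y) x 12 mm with two steel walls along y, 6 mm thick, that make a channel 38 mm wide, open at the -y end; channel floor 12 mm, wall tops 22 mm above the bench. Origin: centre of the plate's underside, on the bench; +y runs along the channel towards the end stop, z up
- stop_face (a point): point on the face of the black end stop that the row must reach, on the channel's centre line, 27 mm above the bench. The stop is a block 76 mm wide, 24 mm long, 40 mm tall with a steel knob on top, fixed across the rail. Axes as the rail's: the face looks along -y
- confirm (a joint): travel of the green button: 0 released, 0.006 m fully pressed; a spring pushes it back up, fully down takes 5 N
- confirm_top (a point): centre of the top of the round green push button (32 mm across, pressed straight down 6 mm), on a grey control box 66 x 90 mm and 34 mm tall, fixed beside the rail on the robot's side
- carrier_black: tool carrier with a black collar, 0.14 to 0.23 kg: blue block 36 mm wide (x), 40 mm long (y, along the channel), 30 mm tall; on top a collar 26 mm across, 18 mm tall, then a steel shank 10 mm across, 18 mm tall. One of four that start touching in a row in the channel, in any order, short of the stop. Origin: centre of the block's underside, on the channel floor; axes as the rail's
- carrier_brass: tool carrier with a brass collar, 0.14 to 0.23 kg: blue block 36 mm wide (x), 40 mm long (y, along the channel), 30 mm tall; on top a collar 26 mm across, 18 mm tall, then a steel shank 10 mm across, 18 mm tall. One of four that start touching in a row in the channel, in any order, short of the stop. Origin: centre of the block's underside, on the channel floor; axes as the rail's
- carrier_copper: tool carrier with a copper collar, 0.14 to 0.23 kg: blue block 36 mm wide (x), 40 mm long (y, along the channel), 30 mm tall; on top a collar 26 mm across, 18 mm tall, then a steel shank 10 mm across, 18 mm tall. One of four that start touching in a row in the channel, in any order, short of the stop. Origin: centre of the block's underside, on the channel floor; axes as the rail's
- carrier_white: tool carrier with a white collar, 0.14 to 0.23 kg: blue block 36 mm wide (x), 40 mm long (y, along the channel), 30 mm tall; on top a collar 26 mm across, 18 mm tall, then a steel shank 10 mm across, 18 mm tall. One of four that start touching in a row in the channel, in any order, short of the stop. Origin: centre of the block's underside, on the channel floor; axes as the rail's
- spare_nut: spare steel collet nut lying on the bench beyond the rail, to be left alone: ring 34 mm across, 18 mm tall; origin centre of underside
- gauge: brass setting gauge, to be left alone: upright cylinder 38 mm across, 50 mm tall; origin centre of underside
- grease_pot: grease pot, to be left alone: jar 50 mm across, 60 mm tall with a red cap; origin centre of underside
Mind the look-alikes: they are no part of the job. Leave any turquoise look-alike of the carrier_copper alone.

How it is judged:
By the outcome, as a careful person would: the job done as asked, in the order asked, and still so for the second after the job is handed in, with the robot touching nothing.
It also fails if it takes over 53 s, if anything falls off the work surface, if the arm or the gripper's body presses on something with over 40 N, if the wrist force passes 120 N, or if a joint passes its speed limit or range.

## Robot

A 6-joint arm with a two-finger parallel gripper is mounted at the origin on the work surface. World frame = base frame: x ahead of the robot, y to its left, z up, the work surface at z = 0. Lengths are in mm, angles in rad, forces in N, time in s.
With the tool pointing down it reaches from about 250 to 775 mm from the base axis. Payload 4 kg.
Tool frame: the origin (TCP) lies at the very end of the fingers, on their centre line; the grasp point (between the pads) lies 19 mm behind it; z points along the fingers, x is the direction in which the jaws open and shut, and the axes are right-handed (so a half turn about z gives the same grasp; the last joint's range is limited). The gripper opens to 85 mm and grips with 20 to 120 N. Pads are 22 mm wide; open, the fingers measure 114 mm over their backs; the gripper's body (76 mm by 85 mm) begins 54 mm behind the grasp point. The pads swing forward as they close: fully open they stand 13 mm farther back than shut.
Start: joints at [1.023, 0.087, 1.371, -0, 1.684, -0.103], TCP at [236.663, 496.496, 231.341] pointing down, gripper open.
Joint ranges: [-3.1, 3.1], [-0.76, 2.03], [0.27, 2.55], [-1.08, 4.22], [0.17, 2.65], [-2.57, 2.57]. Speed limits (rad/s): [2.79, 2.79, 3.14, 3.14, 3.14, 3.14].

## Interface

Orientations are given as a unit quaternion [w, x, y, z].
In Python, from cell import get_state, get_image, calibration, finish_job gives the robot as it stands.
- The arm moves only by the tool apply_moves, never from a script. Its argument "series" is a list of rows, each a list of 3 entries, a list of its own where there are three numbers: the closure, from 0 (fully open) to 1 (shut), then the shift along the tool's x, y, z in mm, then the turn, a rotation vector about the tool's x, y, z in degrees. A call has 1 to 5 rows; each row shifts and turns the commanded pose from where the row before left it, along the tool's axes as they then stand; what a row does not reach is not made up. A row lasts 1/8 s, in which the tool goes at most 62.5 mm and 10.7 degrees, less where a joint would pass 70% of its speed; a pose out of reach is approached as far as the arm can. A call is refused whole if a number of a shift passes 62.5 or a number of a turn 10.7, either way. A call with a gripper value outside its range is refused whole. The fingers move at their own pace and stop on an object; "force" is the grip in N (left out, the last holds). Time passes only in rows, so rows that do not move let the fingers close. It gives the time, the measured TCP pose, the force and the opening at its end, in the units of the state.
- get_state(): the state, without advancing time (a new reading comes with each control period).
- get_image(name): name is "scene" or "top"; returns (picture, depth): 420x560x3 uint8, blue, green, red; 420x560 float32, mm along the optical axis (not along the pixel's ray), 0 where there is no reading.
- calibration(name): a dict with "intrinsics" (3x3 intrinsics, pixels), "k1" (the pictures are not rectified: a ray, as slopes to the right and down, at radius r is drawn at 1 + k1 r^2 times it, then the intrinsics apply), "R" (3x3) and "t" (3): a world point X has camera coordinates R X + t. Camera axes: x right, y down, z forward; pixel columns grow to the right and rows downward; lengths in mm; the calibration is good to about 2 mm. A picture is of the moment at which its call begins. calibration takes no time and is no camera call.
- finish_job(): hands the job in, once; it reports no verdict.
The state is a dict: "t": time; "joint_positions": joint angles; "qd": joint speeds; "joint_efforts": joint torques, N m; "tool_pos": TCP position; "ee_rot": TCP orientation; "contact_force": force on the tool from outside, world axes, zero at the start; "wrist_torque": the same for the moment, N m; "opening": finger opening in mm.
Only numpy, scipy, OpenCV 4.12 (cv2) and the standard library are available. Lean on these libraries where they do the work, as an engineer would, in place of code of your own. Each camera call takes 0.05 s, during which the arm holds its last target. There are 200 camera calls.

## Working session

There is one attempt and no reset: what is moved stays moved. The work goes in short steps, Python scripts to look and compute and a tool call to move; the robot and the scene stay as the last step left them, time stands still between calls to the robot, and variables do not carry over. Pictures are saved under pics/ and viewed, about 8 in all and at most 12, crops included, and the job is handed in when it is done.

Besides the shell and the picture viewer there is one more tool, called after "Request:" as name(argument=value, ...) on one line, values as JSON. apply_moves: Moves the arm, as the interface text tells. Its arguments: {"type":"object","properties":{"series":{"type":"array"},"force":{"type":"number"}},"required":["series"]}

```bash
mkdir -p pics; cat > h.py <<'E'
import numpy as np,cv2
from cell import *
def look(cam,name):
    im,d=get_image(cam); cv2.imwrite(f'pics/{name}.png',im); np.save(f'pics/{name}.npy',d); return im,d
def px2w(cam,u,v,z=None,d=None):
    c=calibration(cam);K=np.array(c['intrinsics']);R=np.array(c['R']);t=np.array(c['t'])
    q=np.array([(u-K[0,2])/K[0,0],(v-K[1,2])/K[1,1]]);p=q.copy()
    for _ in range(20): p=q/(1+c['k1']*(p@p))
    ray=np.array([p[0],p[1],1.]);o=-R.T@t;w=R.T@ray
    s=d if d is not None else (z-o[2])/w[2]
    return o+s*w
E
python3 - <<'E'
from h import *
print(get_state())
a,_=look('top','top0');b,_=look('scene','scene0')
for c in('top','scene'):
    k=calibration(c);print(c,-np.array(k['R']).T@np.array(k['t']),k['R'])
E
```

```text
{'t': 0.0, 'joint_positions': array([ 1.02290430e+00,  8.79926135e-02,  1.37231209e+00,  2.76947183e-06,
        1.68358706e+00, -1.03101385e-01]), 'qd': array([ 1.47132038e-04, -6.77816856e-04, -1.11344041e-03,  5.91933371e-04,
       -2.94132402e-05,  1.99043868e-03]), 'joint_efforts': array([-1.73424665e-03, -3.51858902e+01, -3.13273036e+01, -4.38293973e-04,
        1.08919540e-02,  3.16715870e-06]), 'tool_pos': array([236.38485159, 496.04579065, 230.08922596]), 'ee_rot': array([ 5.09009476e-04,  8.45655583e-01,  5.33727751e-01, -1.03072544e-03]), 'contact_force': array([-0.59803085,  0.23716982, -0.49083079]), 'wrist_torque': array([-0.01559274, -0.03089457, -0.03903785]), 'opening': 85.74679891738252}
top [447.70610001  44.49327093 789.37030821] [[-0.12539491 -0.99209431  0.00500004]
 [-0.97099656  0.12169103 -0.20580811]
 [ 0.2035726  -0.03066231 -0.97857959]]
scene [1127.41198854  265.78627132  547.80263932] [[-0.42764452  0.90389825 -0.00938713]
 [ 0.57417292  0.26359777 -0.77513977]
 [-0.69817306 -0.33687411 -0.63172004]]
```

View pics/top0.png

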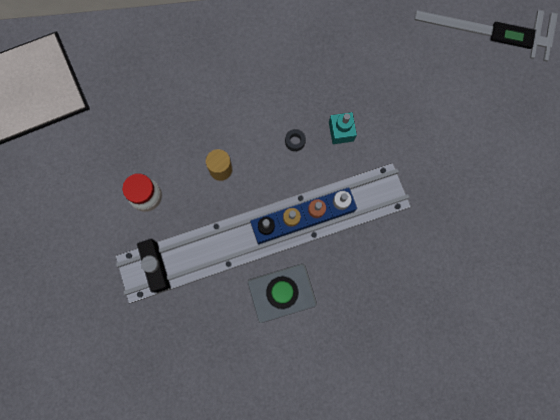

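View pics/scene0.png

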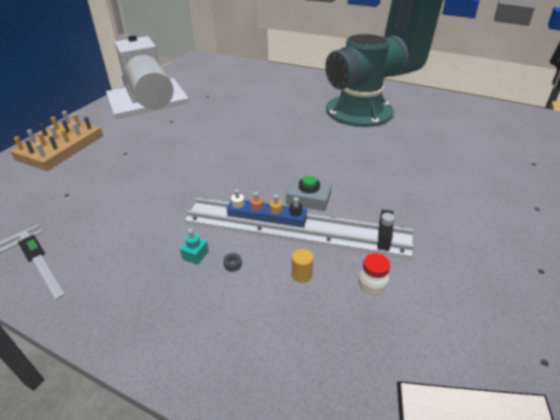

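The top view shows the rail from about (120,275), where the stop is, to (405,190), the open end. The row, from the stop outward, is black (266,226), brass (291,216), copper (317,208), white (342,200). The turquoise look-alike at (343,127) is off the rail and not part of the job. The button is at (282,292). I'll enlarge both ends.

```bash
python3 - <<'E'
import cv2
im=cv2.imread('pics/top0.png')
a=cv2.resize(im[165:265,240:420],None,fx=4.4,fy=4.4,interpolation=cv2.INTER_CUBIC)
cv2.imwrite('pics/c1.png',a[:440])
b=cv2.resize(im[215:325,110:320],None,fx=3.8,fy=3.8,interpolation=cv2.INTER_CUBIC)
cv2.imwrite('pics/c2.png',b)
E
```

```text
(no output)
```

View pics/c1.png

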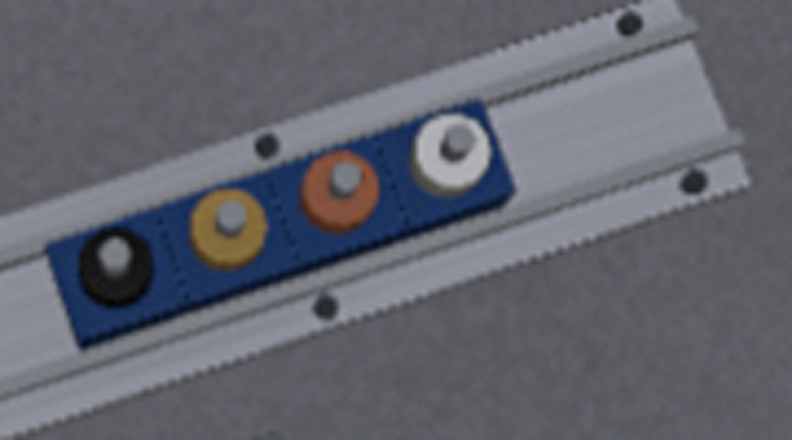

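View pics/c2.png

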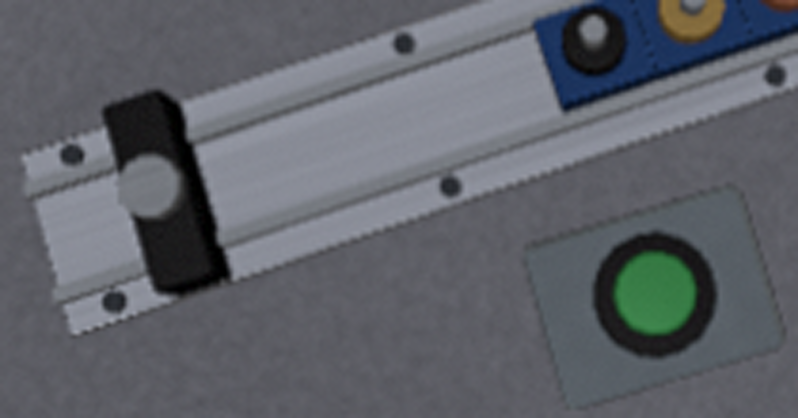

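The first crop confirms four blue carriers touching. The rear top corners are at crop (482,100) and (513,187), and the front ones at (47,245) and (80,345). In the second crop, the stop face's foot runs from (190,140) to (222,240), and the button is at (655,292).

```bash
python3 - <<'E'
from h import *
d=np.load('pics/top0.npy')
A=lambda x,y:((x+.5)/4.4+239.5,(y+.5)/4.4+164.5)
B=lambda x,y:((x+.5)/3.8+109.5,(y+.5)/3.8+214.5)
def P(n,uv,z):
    u,v=uv;dd=d[int(round(v)),int(round(u))]
    w=px2w('top',u,v,z=z);print(n,np.round([u,v],1),w.round(1),px2w('top',u,v,d=dd).round(1));return w[:2]
r1=P('rear far',A(482,100),42);r2=P('rear near',A(513,187),42)
f1=P('front far',A(47,245),42);f2=P('front near',A(80,345),42)
s1=P('screw',A(629,24),12);s2=P('screw',A(267,146),12);s3=P('screw',B(404,43),12);s4=P('screw',B(71,155),12)
t1=P('screw',A(693,181),12);t2=P('screw',A(325,307),12);t3=P('sc',B(450,186),12);t4=P('sc',B(114,301),12)
p1=P('stop foot',B(193,150),22);p2=P('stop foot',B(220,240),22)
P('button',B(655,292),42);P('box c',B(530,248),34);P('box c',B(785,345),34);P('box',B(738,186),34);P('box',B(575,408),34)
for nm,a,b in(('far',s1,s4),('near',t1,t4)):
    v=b-a;print(nm,np.degrees(np.arctan2(-v[0],v[1])),np.linalg.norm(v))
c=(s1+s4+t1+t4)/4;v=(s4-s1+t4-t1);v/=np.linalg.norm(v);n=np.array([v[1],-v[0]])
print('rail c',c,'dir',v)
for nm,p in(('r1',r1),('r2',r2),('f1',f1),('f2',f2),('p1',p1),('p2',p2)):print(nm,'along',(p-c)@v,'lat',(p-c)@n)
E
```

```text
rear far [349.2 187.3] [ 625.1 -100.5   42. ] [ 625.3 -100.6   41.2]
rear near [356.2 207.1] [ 593.1 -106.2   42. ] [ 593.2 -106.3   41.9]
front far [250.3 220.3] [592.9  55.8  42. ] [593.3  55.8  39.7]
front near [257.8 243. ] [557.1  48.7  42. ] [559.2  48.8  27.6]
screw [382.6 170.1] [ 653.8 -163.7   12. ] [ 652.  -161.9   18.7]
screw [300.3 197.8] [625.  -26.7  12. ] [624.2 -26.4  15.5]
screw [215.9 225.9] [596.5 110.7  12. ] [595.4 110.2  17.8]
screw [128.3 255.4] [567.5 248.8  12. ] [566.7 247.5  17. ]
screw [397.1 205.8] [ 593.1 -176.5   12. ] [ 592.4 -175.5   15.7]
screw [313.5 234.4] [564.2 -39.1  12. ] [563.6 -38.7  16. ]
sc [228.1 263.6] [535.5  98.2  12. ] [534.8  97.7  17.9]
sc [139.6 293.8] [507.  235.7  12. ] [506.6 234.5  16.8]
stop foot [160.4 254.1] [561.8 198.   22. ] [562.5 199.   17. ]
stop foot [167.5 277.8] [524.6 190.2  22. ] [524.5 189.9  23.8]
button [282.  291.5] [481.6  22.   42. ] [480.9  22.5  57.5]
box c [249.1 279.9] [505.   68.2  34. ] [505.   68.2  33.5]
box c [316.2 305.4] [455.6 -25.6  34. ] [455.7 -26.   30.2]
box [303.8 263.6] [518.8 -16.1  34. ] [519.3 -16.5  29.4]
box [260.9 322. ] [442.2  58.   34. ] [442.2  58.1  31.1]
far 11.815596865656953 421.47552108171897
near 11.810481888060828 421.09118149012346
rail c [580.33071172  36.06039567] dir [-0.20471884  0.97882082]
r1 along -142.81144927154816 lat 15.87186029812512
r2 along -141.9033401180575 lat -16.594072297322693
f1 along 16.738199375428053 lat 16.33872520334717
f2 along 17.107253710840816 lat -20.15185947839579
p1 along 162.29424221004106 lat 14.972178644058197
p2 along 162.2686113537201 lat -22.966013143280254
```

Request:
apply_moves(series=[[1,[0,0,0],[0,0,10.54]],[1,[0,0,0],[0,0,10.54]],[1,[0,0,0],[0,0,10.54]],[1,[0,0,0],[0,0,10.54]],[1,[0,0,0],[0,0,10.54]]], force=40)

```text
t: 0.72
tool_pos: [236.5, 496.2, 230.6]
ee_rot: [0.001, 0.995, 0.1, -0.0]
contact_force: [0.2, -0.9, 0.3]
opening: 0.2
```

Request:
apply_moves(series=[[1,[16,47,0],[0,0,0]],[1,[16,47,0],[0,0,0]],[1,[16,47,0],[0,0,0]],[1,[16,47,0],[0,0,0]],[1,[16,47,0],[0,0,0]]])

```text
t: 1.35
tool_pos: [363.4, 281.3, 230.9]
ee_rot: [0.0, 0.995, 0.103, -0.0]
contact_force: [0.5, -0.4, 0.1]
opening: -0.1
```

Request:
apply_moves(series=[[1,[16,47,0],[0,0,0]],[1,[16,47,0],[0,0,0]],[1,[16,47,0],[0,0,0]],[1,[16,47,0],[0,0,0]],[1,[16,47,0],[0,0,0]]])

```text
t: 1.98
tool_pos: [489.9, 67.7, 230.8]
ee_rot: [-0.0, 0.995, 0.103, -0.0]
contact_force: [1.0, 0.8, 0.5]
opening: 0.2
```

Request:
apply_moves(series=[[1,[16,47,0],[0,0,0]],[1,[16,47,0],[0,0,0]],[1,[16,47,0],[0,0,0]],[1,[16,47,0],[0,0,0]],[1,[0,0,0],[0,0,0]]])

```text
t: 2.6
tool_pos: [591.1, -104.7, 229.2]
ee_rot: [-0.0, 0.995, 0.101, -0.001]
contact_force: [-0.8, 0.5, 0.5]
opening: 0.1
```

```bash
cat > st.py <<'E'
from h import *
from scipy.spatial.transform import Rotation as Ro
s=get_state();q=s['ee_rot'];R=Ro.from_quat([q[1],q[2],q[3],q[0]]).as_matrix()
c=np.array([580.33,36.06]);v=np.array([-.2047,.9788]);n=np.array([v[1],-v[0]])
p=s['tool_pos'];print(s['t'],p.round(1),'along',((p[:2]-c)@v).round(1),'lat',((p[:2]-c)@n).round(1),'F',s['contact_force'].round(1),'op',s['opening'])
print('xaxis az',np.degrees(np.arctan2(R[1,0],R[0,0])),'z',R[:,2].round(3))
E
python3 st.py
```

```text
2.6 [ 591.1 -104.7  229.2] along -140.0 lat -18.3 F [-0.8  0.5  0.5] op 0.1378061033280288
xaxis az 11.565361531645289 z [-0.003  0.    -1.   ]
```

Request:
apply_moves(series=[[1,[17,50,0],[0,0,0.2]],[1,[0,0,45],[0,0,0]],[1,[0,0,45],[0,0,0]],[1,[0,0,45],[0,0,0]],[1,[0,0,0],[0,0,0]]])

```text
t: 3.22
tool_pos: [613.8, -145.1, 90.8]
ee_rot: [-0.003, 0.995, 0.102, -0.005]
contact_force: [-0.5, -0.1, 0.7]
opening: 0.1
```

```bash
python3 st.py; python3 - <<'E'
from h import *
im,d=look('top','top1')
cv2.imwrite('pics/c3.png',cv2.resize(im[120:270,240:440],None,fx=4,fy=4,interpolation=cv2.INTER_CUBIC))
E
python3 st.py
```

```text
3.225 [ 613.8 -145.1   90.8] along -184.1 lat -4.3 F [-0.5 -0.1  0.7] op 0.07392432105148648
xaxis az 11.662925508885733 z [-0.011  0.004 -1.   ]
3.275 [ 616.1 -145.9   94.6] along -185.4 lat -2.3 F [0.6 0.1 0.6] op -0.16463976289660984
xaxis az 11.657709480785618 z [-0.004  0.002 -1.   ]
```

View pics/c3.png

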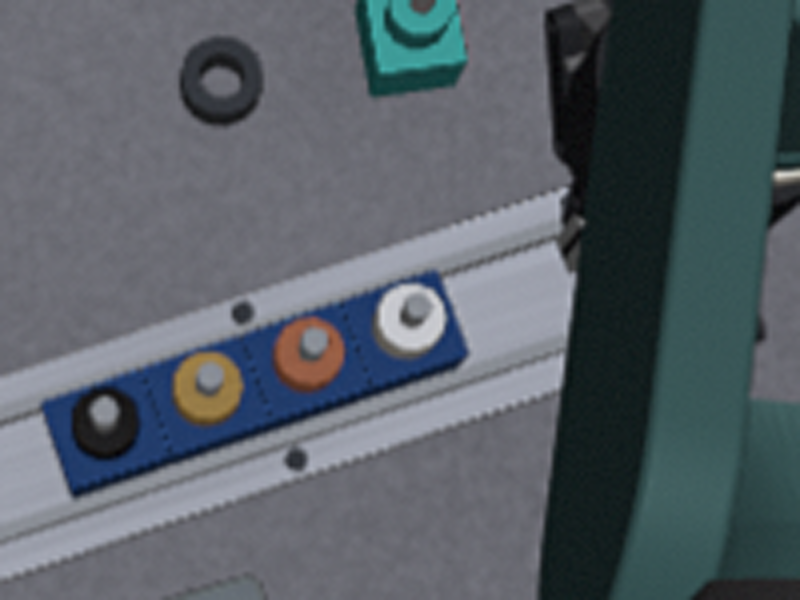

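The arm hides the fingertips, but the row stands untouched with its rear at crop (440,275)–(465,352). The tool is behind it and clear of the turquoise block at (415,50). Next I lower the tool behind the row.

Request:
apply_moves(series=[[1,[1,4,35],[0,0,0]],[1,[0,0,25],[0,0,0]],[1,[0,0,9],[0,0,0]],[1,[0,0,0],[0,0,0]],[1,[0,0,0],[0,0,0]]])

```text
t: 3.9
tool_pos: [620.8, -151.2, 29.8]
ee_rot: [0.001, 0.995, 0.101, 0.002]
contact_force: [0.4, -0.4, 0.5]
opening: -0.3
```

```bash
python3 st.py
```

```text
3.9 [ 620.8 -151.2   29.8] along -191.6 lat 1.3 F [ 0.4 -0.4  0.5] op -0.3182410659474489
xaxis az 11.624111065118825 z [ 0.004 -0.001 -1.   ]
```

Request:
apply_moves(series=[[1,[0,-10,3],[0,0,0]],[1,[0,-10,0],[0,0,0]],[1,[0,-5,0],[0,0,0]],[1,[0,-4,0],[0,0,0]],[1,[0,-4,0],[0,0,0]]])

```text
t: 4.53
tool_pos: [612.7, -118.2, 24.3]
ee_rot: [0.0, 0.995, 0.101, 0.0]
contact_force: [0.5, 0.5, -0.7]
opening: 0.1
```

Request:
apply_moves(series=[[1,[0,-4,0],[0,0,0]],[1,[0,-4,0],[0,0,0]],[1,[0,-4,0],[0,0,0]],[1,[0,-4,0],[0,0,0]],[1,[0,-4,0],[0,0,0]]])

```text
t: 5.15
tool_pos: [608.6, -99.0, 24.3]
ee_rot: [0.0, 0.995, 0.101, 0.0]
contact_force: [0.8, -2.9, 0.2]
opening: -0.1
```

```bash
python3 st.py
```

```text
5.15 [608.6 -99.   24.3] along -138.0 lat 0.1 F [ 0.8 -2.9  0.2] op -0.13376503973155987
xaxis az 11.605716008839911 z [ 0. -0. -1.]
```

Contact is made at about 3 N, so I push on along the rail.

Request:
apply_moves(series=[[1,[0,-5,0],[0,0,0]],[1,[0,-5,0],[0,0,0]],[1,[0,-5,0],[0,0,0]],[1,[0,-5,0],[0,0,0]],[1,[0,-5,0],[0,0,0]]])

```text
t: 5.78
tool_pos: [603.5, -74.1, 24.3]
ee_rot: [-0.0, 0.995, 0.101, 0.0]
contact_force: [-0.2, -3.3, -0.5]
opening: 0.2
```

Request:
apply_moves(series=[[1,[0,-5,0],[0,0,0]],[1,[0,-5,0],[0,0,0]],[1,[0,-5,0],[0,0,0]],[1,[0,-5,0],[0,0,0]],[1,[0,-5,0],[0,0,0]]])

```text
t: 6.4
tool_pos: [598.5, -49.6, 24.3]
ee_rot: [-0.0, 0.995, 0.101, 0.0]
contact_force: [0.7, -2.5, -1.5]
opening: -0.0
```

```bash
python3 st.py
```

```text
6.4 [598.5 -49.6  24.3] along -87.6 lat 0.2 F [ 0.7 -2.5 -1.5] op -0.005177937738733047
xaxis az 11.616005160859519 z [ 0.  0. -1.]
```

Request:
apply_moves(series=[[1,[0,-5,0],[0,0,0]],[1,[0,-5,0],[0,0,0]],[1,[0,-5,0],[0,0,0]],[1,[0,-5,0],[0,0,0]],[1,[0,-5,0],[0,0,0]]])

```text
t: 7.02
tool_pos: [593.5, -25.2, 24.3]
ee_rot: [-0.0, 0.995, 0.101, -0.0]
contact_force: [2.0, -2.5, -0.9]
opening: 0.1
```

Request:
apply_moves(series=[[1,[0,-5,0],[0,0,0]],[1,[0,-5,0],[0,0,0]],[1,[0,-5,0],[0,0,0]],[1,[0,-5,0],[0,0,0]],[1,[0,-5,0],[0,0,0]]])

```text
t: 7.65
tool_pos: [588.4, -0.7, 24.3]
ee_rot: [-0.0, 0.995, 0.101, 0.0]
contact_force: [0.1, -2.8, -0.4]
opening: -0.0
```

```bash
python3 st.py; python3 - <<'E'
from h import *
im,d=look('scene','scene1')
cv2.imwrite('pics/c4.png',cv2.resize(im[170:280,200:420],None,fx=3.6,fy=3.6,interpolation=cv2.INTER_CUBIC))
E
```

```text
7.65 [588.4  -0.7  24.3] along -37.6 lat 0.4 F [ 0.1 -2.8 -0.4] op -0.001011664369244434
xaxis az 11.615229998066228 z [ 0.  0. -1.]
```

View pics/c4.png

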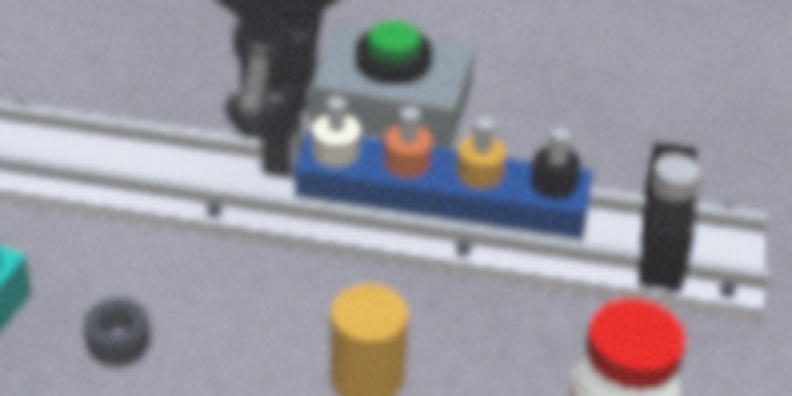

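The row is closed and upright, with its front at crop (587,200). About 30 mm remains to the stop at (645,220). I slow down for the last stretch.

Request:
apply_moves(series=[[1,[0,-4,0],[0,0,0]],[1,[0,-4,0],[0,0,0]],[1,[0,-4,0],[0,0,0]],[1,[0,-4,0],[0,0,0]],[1,[0,-3,0],[0,0,0]]])

```text
t: 8.32
tool_pos: [584.6, 17.9, 24.3]
ee_rot: [-0.0, 0.995, 0.101, -0.0]
contact_force: [-0.3, -3.5, -0.4]
opening: 0.2
```

Request:
apply_moves(series=[[1,[0,-1.5,0],[0,0,0]],[1,[0,-1.5,0],[0,0,0]],[1,[0,-1.5,0],[0,0,0]]])

```text
t: 8.7
tool_pos: [583.8, 22.0, 24.3]
ee_rot: [-0.0, 0.995, 0.101, 0.0]
contact_force: [0.7, -2.5, 0.1]
opening: 0.1
```

Request:
apply_moves(series=[[1,[0,-1.5,0],[0,0,0]],[1,[0,-1.5,0],[0,0,0]]])

```text
t: 8.95
tool_pos: [583.2, 25.0, 24.4]
ee_rot: [-0.0, 0.995, 0.101, 0.0]
contact_force: [0.1, -3.4, 0.2]
opening: -0.3
```

Request:
apply_moves(series=[[1,[0,-1,0],[0,0,0]],[1,[0,-1,0],[0,0,0]]])

```text
t: 9.2
tool_pos: [582.7, 27.0, 24.3]
ee_rot: [-0.0, 0.995, 0.101, 0.0]
contact_force: [-0.3, -2.8, -0.4]
opening: -0.1
```

Request:
apply_moves(series=[[1,[0,-1,0],[0,0,0]]])

```text
t: 9.32
tool_pos: [582.5, 27.9, 24.3]
ee_rot: [-0.0, 0.995, 0.101, 0.0]
contact_force: [0.0, -2.2, -0.6]
opening: -0.2
```

Request:
apply_moves(series=[[1,[0,-1,0],[0,0,0]]])

```text
t: 9.45
tool_pos: [582.4, 28.6, 24.4]
ee_rot: [0.0, 0.995, 0.101, 0.0]
contact_force: [1.7, -5.6, -0.6]
opening: -0.2
```

Request:
apply_moves(series=[[1,[0,-1,0],[0,0,0]]])

```text
t: 9.57
tool_pos: [582.4, 28.6, 24.4]
ee_rot: [0.001, 0.995, 0.101, 0.0]
contact_force: [1.1, -7.2, -0.8]
opening: -0.3
```

Request:
apply_moves(series=[[1,[0,-1.5,0],[0,0,0]],[1,[0,0,0],[0,0,0]]])

```text
t: 9.82
tool_pos: [582.5, 28.6, 24.5]
ee_rot: [0.003, 0.995, 0.101, 0.0]
contact_force: [1.5, -9.9, -1.4]
opening: 0.3
```

```bash
python3 st.py; python3 - <<'E'
from h import *
im,d=look('scene','scene2')
cv2.imwrite('pics/c5.png',cv2.resize(im[170:280,250:420],None,fx=4.6,fy=4.6,interpolation=cv2.INTER_CUBIC))
E
```

```text
9.825 [582.5  28.6  24.5] along -7.7 lat 0.6 F [ 1.5 -9.9 -1.4] op 0.33775141274398596
xaxis az 11.595331888534327 z [ 0.001 -0.005 -1.   ]
```

View pics/c5.png

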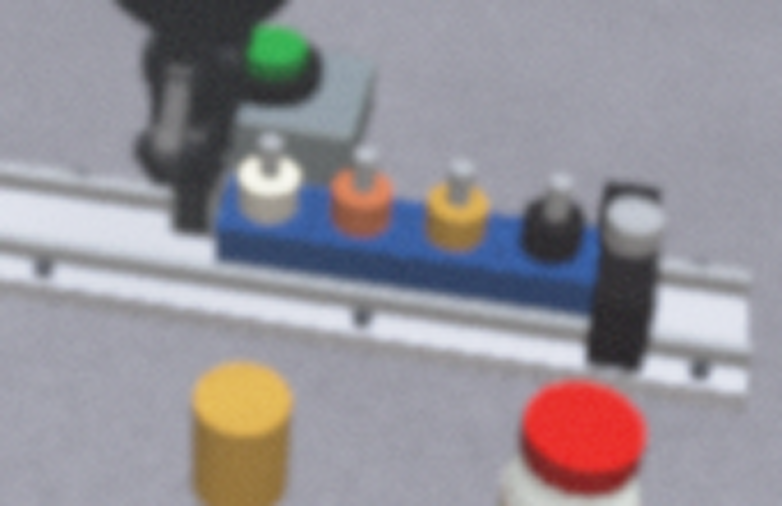

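The row's front is flush with the stop at crop (600,265), and the force rose while the tool stalled. I back off, rise, and refine the button position.

Request:
apply_moves(series=[[1,[0,4,0],[0,0,0]],[1,[0,8,0],[0,0,0]],[1,[0,15,0],[0,0,0]],[1,[0,10,-20],[0,0,0]],[1,[0,0,-55],[0,0,0]]])

```text
t: 10.5
tool_pos: [586.7, -5.9, 96.0]
ee_rot: [-0.001, 0.995, 0.1, -0.004]
contact_force: [0.7, -0.5, -1.2]
opening: 0.1
```

Request:
apply_moves(series=[[1,[0,0,-30],[0,0,0]],[1,[0,0,0],[0,0,0]]])

```text
t: 10.75
tool_pos: [591.6, -5.6, 133.3]
ee_rot: [0.001, 0.995, 0.101, 0.004]
contact_force: [0.9, -0.8, -0.8]
opening: 0.1
```

```bash
python3 st.py; python3 - <<'E'
from h import *
for cam,f in(('top','top0'),('scene','scene0')):
    im=cv2.imread(f'pics/{f}.png').astype(int);d=np.load(f'pics/{f}.npy')
    m=(im[...,1]>im[...,2]+40)&(im[...,1]>im[...,0]+40)
    m=cv2.morphologyEx(m.astype('uint8'),cv2.MORPH_OPEN,np.ones((3,3)))
    n,l,s,c=cv2.connectedComponentsWithStats(m)
    for i in range(1,n):
        if s[i,4]<30: continue
        e=cv2.erode((l==i).astype('uint8'),np.ones((3,3)))
        P=np.array([px2w(cam,u,v,d=d[v,u]) for v,u in zip(*np.nonzero(e)) if d[v,u]>0])
        print(cam,s[i],c[i].round(1),px2w(cam,*c[i],z=45).round(1),np.median(P,0).round(1))
    if cam=='top':
        for u,v in((268,292),(296,292),(282,278),(282,306)):
            print(u,v,np.median([px2w(cam,u+a,v+b,d=d[v+b,u+a])[2] for a in(-1,0,1) for b in(-1,0,1)]).round(1))
E
```

```text
10.75 [591.6  -5.6 133.3] along -43.1 lat 2.5 F [ 0.9 -0.8 -0.8] op 0.11348538077800711
xaxis az 11.5951282555544 z [ 0.008 -0.    -1.   ]
top [272 282  21  21 348] [282.  291.9] [480.9  22.2  45. ] [480.4  22.6  56.4]
268 292 46.0
296 292 46.1
282 278 46.4
282 306 46.3
scene [303 176  13   9 104] [309.1 180.1] [469.4  20.1  45. ] [482.6  24.9  55.1]
scene [ 28 241   8   7  44] [ 31.6 244.1] [ 872.9 -374.5   45. ] [ 856.2 -418.    11.2]
```

Request:
apply_moves(series=[[1,[-34,-17,0],[0,0,0]],[1,[-34,-16,0],[0,0,0]],[1,[-34,-16,0],[0,0,0]],[1,[0,0,30],[0,0,0]],[1,[0,0,25],[0,0,0]]])

```text
t: 11.38
tool_pos: [478.0, 22.6, 72.0]
ee_rot: [-0.0, 0.995, 0.101, -0.001]
contact_force: [-0.2, -0.6, -0.3]
opening: 0.2
```

Request:
apply_moves(series=[[1,[0,0,0],[0,0,0]],[1,[0,0,0],[0,0,0]]])

```text
t: 11.62
tool_pos: [479.6, 22.4, 74.3]
ee_rot: [-0.0, 0.995, 0.101, -0.0]
contact_force: [-0.3, 0.5, -0.3]
opening: 0.0
```

```bash
python3 st.py; python3 - <<'E'
from h import *
im,d=look('scene','scene3')
cv2.imwrite('pics/c6.png',cv2.resize(im[130:270,250:420],None,fx=4.2,fy=4.2,interpolation=cv2.INTER_CUBIC))
E
```

```text
11.625 [479.6  22.4  74.3] along 7.3 lat -101.4 F [-0.3  0.5 -0.3] op 0.01580090057024727
xaxis az 11.60495914018689 z [-0.  0. -1.]
```

View pics/c6.png

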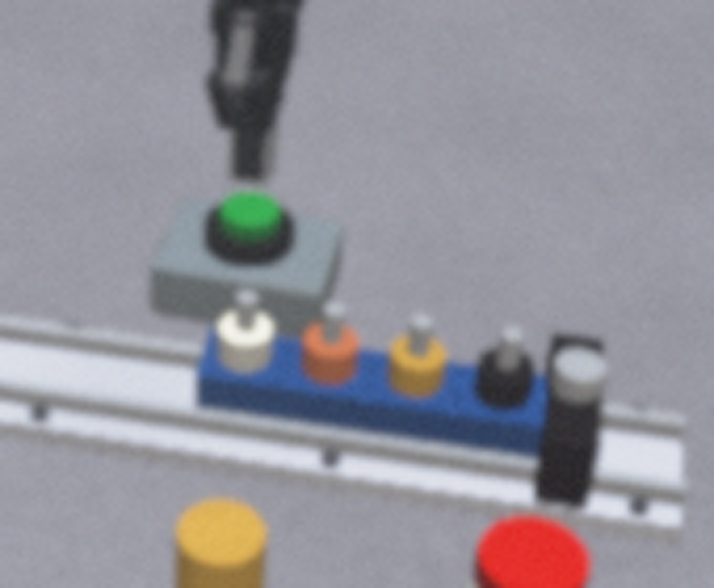

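The closed fingertips at crop (250,175) are centred over the button at (250,210). The row is home, closed and upright. Next I press.

Request:
apply_moves(series=[[1,[1,0,10],[0,0,0]],[1,[0,0,4],[0,0,0]],[1,[0,0,2],[0,0,0]],[1,[0,0,2],[0,0,0]]])

```text
t: 12.18
tool_pos: [480.6, 22.8, 56.2]
ee_rot: [-0.0, 0.995, 0.101, 0.0]
contact_force: [-0.8, 0.1, -0.0]
opening: 0.0
```

Request:
apply_moves(series=[[1,[0,0,2],[0,0,0]],[1,[0,0,2],[0,0,0]]])

```text
t: 12.42
tool_pos: [480.6, 22.7, 52.7]
ee_rot: [0.0, 0.995, 0.101, 0.0]
contact_force: [-1.7, 0.3, 3.4]
opening: 0.0
```

Request:
apply_moves(series=[[1,[0,0,1.5],[0,0,0]],[1,[0,0,1],[0,0,0]]])

```text
t: 12.68
tool_pos: [480.6, 22.7, 50.2]
ee_rot: [-0.0, 0.995, 0.101, 0.0]
contact_force: [-2.0, 0.4, 5.0]
opening: 0.1
```

Request:
apply_moves(series=[[1,[0,0,1],[0,0,0]],[1,[0,0,1],[0,0,0]]])

```text
t: 12.92
tool_pos: [480.8, 22.8, 49.8]
ee_rot: [0.0, 0.995, 0.101, 0.0]
contact_force: [-6.5, 1.2, 16.5]
opening: -0.3
```

Request:
apply_moves(series=[[1,[0,0,1],[0,0,0]],[1,[0,0,0],[0,0,0]]])

```text
t: 13.18
tool_pos: [480.8, 22.7, 49.8]
ee_rot: [0.0, 0.995, 0.101, 0.0]
contact_force: [-7.5, -0.1, 18.4]
opening: -0.1
```

The tool is stalled at 49.8 mm with 18 N, so the button is fully down. Now I release and move clear.

Request:
apply_moves(series=[[1,[0,0,-4],[0,0,0]],[1,[0,0,-8],[0,0,0]],[1,[0,0,-30],[0,0,0]],[1,[0,0,-50],[0,0,0]],[1,[0,0,-50],[0,0,0]]])

```text
t: 13.8
tool_pos: [480.2, 22.7, 189.3]
ee_rot: [-0.0, 0.995, 0.101, -0.001]
contact_force: [0.9, 0.5, 0.9]
opening: -0.3
```

Request:
apply_moves(series=[[1,[-50,0,0],[0,0,0]],[1,[-50,0,0],[0,0,0]],[1,[0,0,0],[0,0,0]],[1,[0,0,0],[0,0,0]]])

```text
t: 14.3
tool_pos: [383.1, 2.6, 188.9]
ee_rot: [0.0, 0.995, 0.101, 0.001]
contact_force: [0.6, 0.6, 0.4]
opening: 0.1
```

```bash
python3 st.py; python3 - <<'E'
from h import *
im,d=look('top','top4')
cv2.imwrite('pics/c7.png',cv2.resize(im[90:330,100:380],None,fx=2.5,fy=2.5,interpolation=cv2.INTER_CUBIC))
P=np.array([px2w('top',u,v,d=d[v,u]) for v in range(288,296) for u in range(278,286) if d[v,u]>0])
print('button z',np.median(P,0))
E
```

```text
14.3 [383.1   2.6 188.9] along 7.6 lat -199.9 F [0.6 0.6 0.4] op 0.11389796129409377
xaxis az 11.60149222853964 z [ 0.001  0.    -1.   ]
button z [481.04664692  23.14038831  56.21373186]
```

View pics/c7.png

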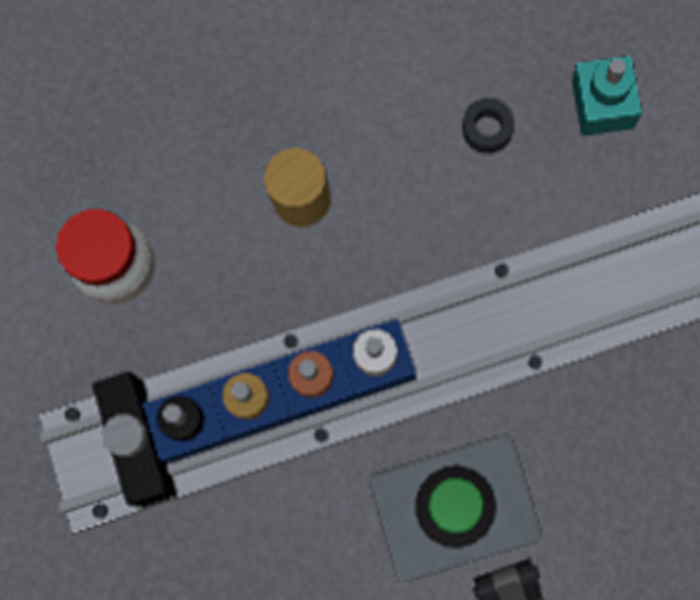

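The row sits closed against the stop at crop (150,430), the button is back up, and the nut, gauge, pot and turquoise block haven't moved. I'm handing in.

```bash
python3 -c "from cell import *; print(finish_job())"
```

```text
the job is handed in; nothing more can be done
None
```

The row of four carriers is home against the black end stop. I then pressed the green button fully down and let it spring back, moved clear and handed the job in at about 14 s.

- **Push:** I pushed from behind the white carrier with closed fingers, at about 3 N. At the stop, the tool stayed put while the force rose to about 10 N. The pictures then showed the train closed, upright and against the stop.
- **Button:** After about 6 mm of travel and 5 N, the button stopped moving and the force rose to 18 N. Its top is now at 56.2 mm by depth camera, against 56.4 mm before the press.
- **Left alone:** The nut, gauge, grease pot and turquoise look-alike looked unmoved in the last top view. The measured tool force was back to zero within noise, so the robot was touching nothing.

No check failed. The tool position readings scattered by a few millimetres just after fast moves, so I relied on contact force for both end points.

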